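# Hold the coffee grinder lid at its pulse position

## Robot

A 6-joint arm with a two-finger parallel gripper is mounted at the origin on the work surface. World frame = base frame: x ahead of the robot, y to its left, z up, the work surface at z = 0. Lengths are in m, angles in rad, forces in N, time in s.
With the tool pointing down it reaches from about 0.3 to 0.775 m from the base axis. Payload 14.6 kg.
Tool frame: the origin (TCP) lies between the finger pads; the fingertips stand ctrl.tip_extent ahead of it and the grasp point (between the pads) lies 3 mm ahead of it (ctrl.tip_extent is the distance from the TCP to the fingertips, in m); z points along the fingers, y is the line along which they close (so a half turn about z gives the same grasp; the last joint's range is limited). The gripper opens to 94 mm and grips with 3 to 60 N. Pads are 16 mm wide; open, the fingers measure 119 mm over their backs; the gripper's body (75 mm by 177 mm) begins 78 mm behind the grasp point.
Start: joints at [1.239, 0.3, 1.521, -0, 1.321, -0.067], TCP at [0.144, 0.531, 0.227] pointing down, gripper open.
Joint ranges: [-3.03, 3.03], [-0.79, 2.21], [0.23, 2.52], [-1.04, 4.18], [0, 3.07], [-2.55, 2.55]. Speed limits (rad/s): [2.22, 2.22, 2.57, 3.14, 3.14, 3.14].

## Interface

Orientations are given as [roll, pitch, yaw] about the fixed x, y, z axes, in that order (R = Rz(yaw) Ry(pitch) Rx(roll)).
In Python, from station import ctrl gives the robot as it stands.
- The arm moves only by the tool shift_gripper, called after ">>>" as name(argument=value, ...) on one line, values as JSON. Schema: {"type":"object","properties":{"rows":{"type":"array","items":{"type":"array","items":{"type":"array","items":{"type":"number"},"minItems":6,"maxItems":6},"minItems":1,"maxItems":10},"minItems":1,"maxItems":1},"finger_gap":{"type":"number"},"grip_n":{"type":"number"},"only":{"type":"string"},"quiet":{"type":"boolean"},"lines":{"type":"string"}},"required":["rows"],"additionalProperties":false}. rows is a list that holds a single list of rows (three levels of brackets), with 1 to 10 rows, each of 6 numbers: dx, dy, dz in shares of the most that a row can go, 1 being 50 mm, then a rotation vector rx, ry, rz in units of 0.2 rad; each row shifts and turns the commanded pose from where the row before left it, along the tool's axes as they then stand; what a row does not reach is not made up. A row lasts 1/10 s, in which the tool goes at most 0.05 m and 0.15 rad, less where a joint would pass 70% of its speed; a pose out of reach is approached as far as the arm can. finger_gap is the finger opening in m, set as the call begins (left out keeps the last). The fingers move at their own pace and stop on an object; grip_n is the grip in N (left out, the last holds). Time passes only in rows, so rows that do not move let the fingers close. The tool returns the time, the measured TCP pose, the force, the opening and the grip force at its end. only (a regular expression) keeps the lines of the reply that match it, lines (a string "A,B") keeps lines A to B, and quiet returns only ok. Input that does not fit is refused with a message, and nothing moves.
- ctrl.get_obs(): the state, without advancing time (a new reading comes with each control period).
- ctrl.camera(name): name is "scene" or "side" or "wrist"; returns a dict with "pixels" (400x640x3 uint8, blue, green, red), "fx", "fy", "cx", "cy" (pixels), "extrinsics" (4x4, takes a point from camera to world coordinates). Camera axes: x right, y up, looking along -z (the intrinsics and any distortion apply to the point x, -y, -z); pixel columns grow to the right and rows downward; lengths in m; the calibration is good to about 2 mm. A picture is of the moment at which its call begins. There is no depth.
- ctrl.hand_in(): hands the job in; it is judged then, once.
The state is a dict: "time_s": time; "qpos": joint angles; "joint_vel": joint speeds; "tau": joint torques, N m; "ee_pos": TCP position; "eef_rot": TCP orientation; "force": force on the tool from outside, world axes, zero at the start; "moment": the same for the moment, N m; "grip_width": finger opening in m; "grip_force": force on a finger pad.
Only numpy, scipy, OpenCV 4.12 (cv2) and the standard library are available. Lean on these libraries where they do the work, as an engineer would, in place of code of your own. Each camera call takes 0.05 s, during which the arm holds its last target. There are 200 camera calls.

## Task

Put the coffee grinder back together for a test pulse: seat the steel cup's square foot fully home in the square nest of the grinder, then set the blue lid over it with its two lugs down through the gaps in the rim. Twist the lid clockwise (seen from above) against the spring to the green mark, halfway to the lock at the red mark and never on to the lock, and finish still gripping the lid and holding it there, because it springs back when let go. Leave the jar, the mug and the spoon where they are.

Things in the scene. Friction and masses are not known exactly. Their poses are not given: they have to be found in the camera images.
- grinder: White motor base of a coffee grinder, fixed, 136 mm square, origin at the centre of its underside, z up. Pale metal deck 75 mm high, square nest in its middle. On the deck a round rim, 126 mm outside and 116 mm inside diameter, top 90 mm high, with black tabs reaching inward (inner diameter 101 mm, 85 to 90 mm high) except at two gaps on the body's +x and -x.
- nest (a point): Centre of the floor of the square nest, 60 mm above the worktop. The nest is 56 x 56 mm, 15 mm deep, sides along the grinder's x and y. The seated cup's top stands 130 mm above the worktop.
- gap (a point): One of the two gaps between the rim tabs (top, 54 mm from the axis, on the grinder's +x); the other is across the rim. Each is 22 mm wide; a lug drops through it and can then run under the tabs clockwise only (stops block the other way).
- green_mark (a point): Green mark on the rim, 0.70 rad (40 degrees) clockwise of point gap seen from above: the bar's end points at it in the pulse position. A second green mark lies across the rim.
- red_mark (a point): Red mark on the rim, 1.40 rad (80 degrees) clockwise of point gap: the lock position. A second one lies across the rim.
- collar (a joint): Sprung collar under the tabs with two small orange dogs, each just clockwise of a gap. The lugs push the dogs round after about 0.05 rad of free play. 0 at rest, grows clockwise: 0.70 rad at the green mark, 1.40 at the lock; past 1.2 it counts as locked. Spring return torque 0.04 Nm at 0, 0.2 at green, 0.35 at the lock.
- cup: Steel grinding cup, 70 mm high, about 180 g, origin at the centre of its underside, z up. Square foot 52 x 52 mm, 15 mm high (lowest 4 mm only 48 mm wide), sides along the body's x and y; above it a round open body of 44 mm diameter. Fits the nest in any of four quarter turns.
- cup_body (a point): On the cup's axis 55 mm above its underside: where to grip across the 44 mm round body. Fingertips 36 mm or more above the underside stay above the grinder's rim when the cup is seated.
- lid: Blue round lid, about 220 g, standing on its open rim; origin at the centre of the rim plane, z up. Skirt 96 mm outside, 88 mm inside diameter; flat top 69 mm above the origin, inside 65 mm deep. White bar grip on top. With the bar in line with the gaps, either way round, it goes straight down until its rim rests on the grinder's deck (75 mm above the worktop).
- lid_bar (a point): On the lid's axis, 94 mm above its rim plane, 11 mm below the top of the bar grip. The bar is 64 mm long (lid's x), 18 mm wide (lid's y, grip here) and 36 mm high, from 69 to 105 mm above the rim plane.
- lid_lug (a point): Centre of one of two white lugs at the foot of the skirt, on the lid's +x and -x, under the ends of the bar, with white stripes above. Each is 7 mm high, 16 mm wide and reaches 55 mm from the axis; under the tabs it has 3 mm of vertical play.
- jar: Amber jar with black cap, 72 mm diameter, 110 mm high, origin at the centre of its underside. To be left alone.
- mug: Blue mug, 80 mm diameter, 85 mm high, handle along its +y, origin at the centre of its underside. To be left alone.
- spoon: Spoon 160 mm long lying along its x, origin at the middle of its underside. To be left alone.

How it is judged:
By the outcome, as a careful person would: the job done as asked, in the order asked, and still so for the second after the job is handed in, while the arm keeps its last pose, push and grip.
It also fails if it takes over 54 s, if anything falls off the work surface, if the arm or the gripper's body presses on something with over 40 N, if the wrist force passes 120 N, or if a joint passes its speed limit or range.

## Working session

There is one attempt and no reset: what is moved stays moved. The work goes in short steps, Python scripts to look and compute and a tool call to move; the robot and the scene stay as the last step left them, time stands still between calls to the robot, and variables do not carry over. Pictures are saved under pics/ and viewed, at most 10 in all, crops included, and the job is handed in when it is done.

```bash
ls; mkdir -p pics; python3 - <<'E'
from station import ctrl
import cv2,numpy as np
o=ctrl.get_obs();print(o, ctrl.tip_extent)
for n in("scene","side","wrist"):
    c=ctrl.camera(n);cv2.imwrite(f"pics/{n}0.png",c["pixels"]);print(n,c["fx"],c["fy"],c["cx"],c["cy"],[k for k in c]);print(np.round(c["extrinsics"],4))
E
```

```text
pics
station.py
{'time_s': 0.0, 'qpos': array([ 1.23944107e+00,  3.00480135e-01,  1.52158643e+00,  8.65078169e-06,
        1.32070971e+00, -6.66068226e-02]), 'joint_vel': array([-1.45604195e-03, -6.36145162e-04,  4.40564613e-04, -5.32060789e-04,
       -6.62299144e-05,  7.68043114e-04]), 'tau': array([ 2.98172645e-04, -5.31803012e+01, -3.52734768e+01,  7.08395010e-02,
        2.43634649e-02, -7.12231008e-05]), 'ee_pos': array([0.14384207, 0.53060648, 0.2268791 ]), 'eef_rot': array([-3.14041221e+00, -8.71395637e-05,  2.87684203e+00]), 'force': array([0.06761282, 0.16951622, 0.240914  ]), 'moment': array([ 0.02592458,  0.0314465 , -0.03701985]), 'grip_force': 0.0, 'grip_width': 0.09451226815165152} 0.022
scene 511.8923340957772 511.8923340957772 321.32608075596556 202.50735118367072 ['pixels', 'fx', 'fy', 'cx', 'cy', 'extrinsics']
[[ 6.3800e-02 -7.7990e-01  6.2260e-01  1.3606e+00]
 [ 9.9800e-01  4.9400e-02 -4.0400e-02 -3.0400e-02]
 [ 7.0000e-04  6.2390e-01  7.8150e-01  1.0174e+00]
 [ 0.0000e+00  0.0000e+00  0.0000e+00  1.0000e+00]]
side 392.21928150278274 392.21928150278274 315.99992883461977 200.33507793235347 ['pixels', 'fx', 'fy', 'cx', 'cy', 'extrinsics']
[[-0.8793  0.3037 -0.3669  0.2492]
 [-0.4763 -0.5678  0.6714  0.6886]
 [-0.0045  0.7651  0.6439  0.7402]
 [ 0.      0.      0.      1.    ]]
wrist 304.7535512899005 304.7535512899005 319.2175961428041 202.306921345686 ['pixels', 'fx', 'fy', 'cx', 'cy', 'extrinsics']
[[ 0.2621 -0.938  -0.2268  0.0789]
 [ 0.965   0.2544  0.0631  0.5492]
 [-0.0015 -0.2354  0.9719  0.3844]
 [ 0.      0.      0.      1.    ]]
```
View pics/scene0.png

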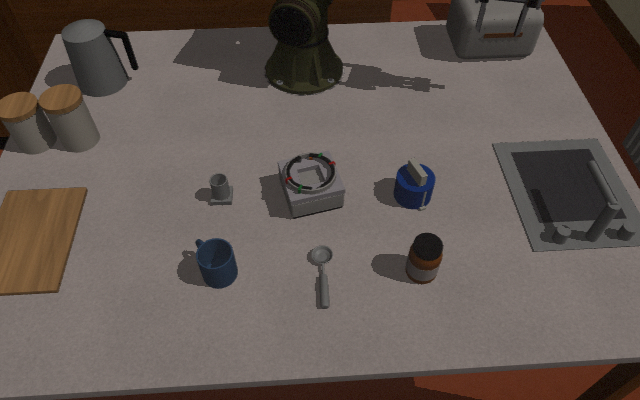

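View pics/side0.png

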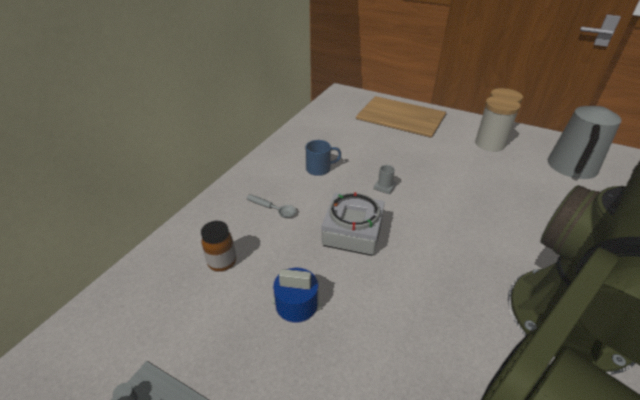

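The scene view shows the cup at about (220,190), the grinder at (311,185) with the rim around (311,172), and the lid at (414,185) with its bar top at (416,172). The mug is at (217,262), the spoon at (321,275) and the jar at (424,258). The side view shows the cup at (386,178), the grinder rim at (353,210) and the lid at (296,293).

```bash
cat > h.py <<'E'
from station import ctrl
import cv2,numpy as np
def ray(c,u,v):
    u=np.atleast_1d(np.float64(u));v=np.atleast_1d(np.float64(v))
    d=np.stack([(u-c["cx"])/c["fx"],-(v-c["cy"])/c["fy"],-np.ones_like(u)],-1)
    E=c["extrinsics"];return E[:3,3],d@E[:3,:3].T
def plane(c,u,v,z):
    o,d=ray(c,u,v);return o+d*((z-o[2])/d[:,2])[:,None]
def tri(c1,p1,c2,p2):
    """least-squares meeting point of two rays and the miss distance"""
    A=[];b=[];L=[]
    for c,p in((c1,p1),(c2,p2)):
        o,d=ray(c,*p);d=d[0]/np.linalg.norm(d[0]);P=np.eye(3)-np.outer(d,d);A.append(P);b.append(P@o);L.append((P,o))
    x=np.linalg.lstsq(np.vstack(A),np.hstack(b),rcond=None)[0]
    return x,[round(float(np.linalg.norm(P@(x-o))),4) for P,o in L]
def proj(c,X):
    E=c["extrinsics"];q=(np.asarray(X)-E[:3,3])@E[:3,:3]
    return np.stack([c["cx"]+c["fx"]*q[...,0]/-q[...,2],c["cy"]-c["fy"]*q[...,1]/-q[...,2]],-1)
def blobs(c,m,amin=10):
    n,l,s,ce=cv2.connectedComponentsWithStats(m.astype(np.uint8));return [(s[i,4],ce[i].round(1),s[i,:4],l==i) for i in range(1,n) if s[i,4]>=amin]
def hsv(c):return [x.astype(int) for x in cv2.split(cv2.cvtColor(c["pixels"],cv2.COLOR_BGR2HSV))]
def snap(n,name):
    c=ctrl.camera(n);cv2.imwrite(f"pics/{name}.png",c["pixels"]);np.savez(f"pics/{name}.npz",**c);return c
def load(name):
    d=np.load(f"pics/{name}.npz");return {k:(d[k] if d[k].ndim else float(d[k])) for k in d.files}
E
python3 - <<'E'
from h import *
S=snap("scene","s0");D=snap("side","d0")
for nm,a,b in(("cup top",(219,178),(387,168)),("rim c",(310,172),(354,211)),("lid bar",(417,173),(296,276))): print(nm,tri(S,a,D,b))
for c in(S,D):
    h,s,v=hsv(c)
    for nm,m in(("blue",(h>110)&(h<130)&(s>150)),("green",(h>40)&(h<85)&(s>100)),("red",((h<8)|(h>172))&(s>130)&(v>90))):
        print(nm,[(a,ce,bb) for a,ce,bb,_ in blobs(c,m,2)][:12])
E
```

```text
cup top (array([ 0.51579717, -0.22804988,  0.07546482]), [0.0019, 0.0019])
rim c (array([ 0.51924789, -0.00391457,  0.08370656]), [0.0004, 0.0004])
lid bar (array([0.54142535, 0.25195201, 0.09050956]), [0.005, 0.005])
blue [(np.int32(4), array([405.2, 165.2]), array([404, 165,   3,   2], dtype=int32)), (np.int32(341), array([418.3, 182.4]), array([397, 164,  37,  37], dtype=int32)), (np.int32(2), array([403.5, 172.5]), array([403, 172,   2,   2], dtype=int32)), (np.int32(3), array([420. , 199.7]), array([419, 199,   3,   2], dtype=int32)), (np.int32(3), array([426. , 201.7]), array([425, 201,   3,   2], dtype=int32)), (np.int32(2), array([424.5, 204. ]), array([424, 204,   2,   1], dtype=int32))]
green [(np.int32(2), array([289.5,   8. ]), array([289,   8,   2,   1], dtype=int32)), (np.int32(3), array([283.7,  19. ]), array([283,  18,   2,   3], dtype=int32)), (np.int32(2), array([123.5,  41. ]), array([123,  41,   2,   1], dtype=int32)), (np.int32(3), array([126.7,  50. ]), array([126,  49,   2,   3], dtype=int32)), (np.int32(11), array([319.5, 154.6]), array([318, 153,   4,   4], d
[... 1656 characters left out ...]
.3]), array([310, 300,   5,   6], dtype=int32)), (np.int32(4), array([307. , 307.2]), array([306, 307,   3,   2], dtype=int32)), (np.int32(7), array([310.1, 310.4]), array([308, 309,   5,   4], dtype=int32)), (np.int32(7), array([307.7, 314.9]), array([307, 313,   3,   5], dtype=int32)), (np.int32(2), array([294.5, 321. ]), array([294, 321,   2,   1], dtype=int32))]
green [(np.int32(5), array([340.8, 196.6]), array([340, 196,   3,   2], dtype=int32)), (np.int32(9), array([369.6, 221.7]), array([368, 220,   4,   5], dtype=int32))]
red [(np.int32(5), array([354.6, 194.2]), array([354, 193,   2,   3], dtype=int32)), (np.int32(8), array([353.2, 225. ]), array([353, 223,   2,   6], dtype=int32))]
```

View pics/wrist0.png

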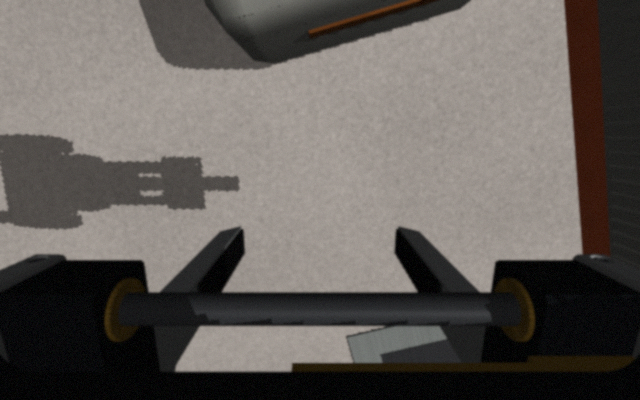

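The wrist view shows the fingertips at (240,230) and (400,230), with the worktop beyond them and no target in view. Next I'll compute rough yaws from the marks.

```bash
python3 - <<'E'
from h import *
S=load("s0");D=load("d0")
P={}
for n,a,b in(("gA",(319.5,154.6),(369.6,221.7)),("gB",(299.5,188.3),(340.8,196.6)),("r1",(331.9,162.4),(353.2,225)),("r2",(289,177.9),(354.6,194.2))):
    x,e=tri(S,a,D,b);P[n]=plane(S,*a,.09)[0];Q=plane(D,*b,.09)[0];print(n,x.round(4),e,P[n].round(4),Q.round(4))
for a,b,k in(("gA","gB",.7),("r1","r2",1.4)):
    d=P[a]-P[b];print((P[a]+P[b])/2,np.linalg.norm(d),"gap yaw",np.arctan2(d[1],d[0])+k)
for nm,c in(("scene",S),("side",D)):
    a=c["pixels"]
    ps=[cv2.resize(a[y-32:y+32,x-42:x+42],None,fx=4.7,fy=4.7,interpolation=cv2.INTER_CUBIC) for x,y in ([(222,190),(414,185),(311,185)] if nm=="scene" else [(386,180),(296,292)])]
    if nm=="scene":
        cv2.imwrite("pics/crop.png",np.vstack([np.hstack(ps[:2]),np.hstack([ps[2],cv2.resize(D["pixels"][260:324,254:338],(394,300) if 0 else (ps[2].shape[1],ps[2].shape[0]),interpolation=cv2.INTER_CUBIC)])]))
E
```

```text
gA [0.4676 0.022  0.0906] [0.0012, 0.0012] [0.4683 0.0229 0.09  ] [0.4673 0.02   0.09  ]
gB [ 0.5717 -0.0328  0.0879] [0.0022, 0.0022] [ 0.5756 -0.0313  0.09  ] [ 0.57   -0.0331  0.09  ]
r1 [0.4973 0.0512 0.0912] [0.0007, 0.0007] [0.4969 0.0518 0.09  ] [0.4975 0.0493 0.09  ]
r2 [ 0.5419 -0.0559  0.0918] [0.0009, 0.0009] [ 0.5412 -0.0553  0.09  ] [ 0.5424 -0.0591  0.09  ]
[ 0.5219504  -0.00421195  0.09      ] 0.12015435956610347 gap yaw 3.3743159170597137
[ 0.51903336 -0.00175023  0.09      ] 0.11592463674222299 gap yaw 3.363119079421594
```

View pics/crop.png

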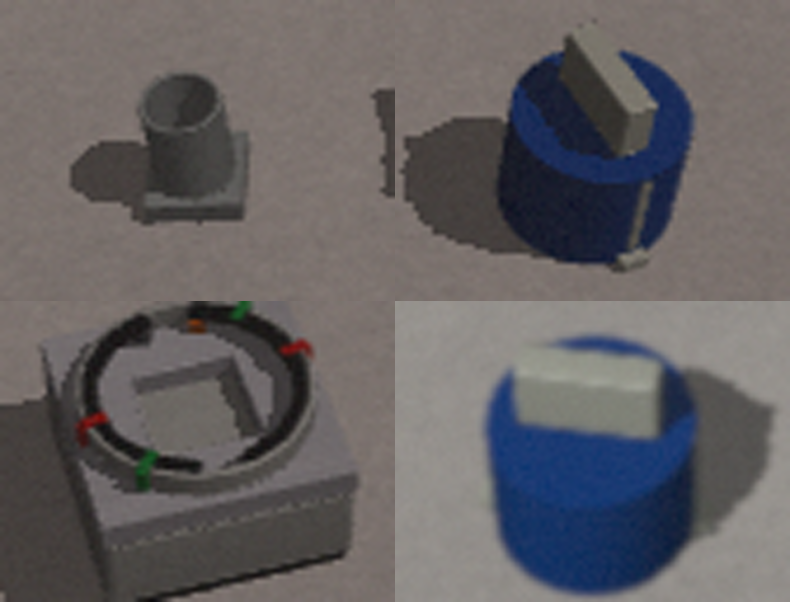

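The crop shows the cup with its foot almost square to the world axes, and the lid bar running from upper left to lower right at yaw of about 0.5. The grinder's gaps are at the upper left and lower right, so its yaw is about 0.225, which agrees with the marks. Next I'll fly over the lid with the wrist camera.

The rows are not in the units I measure in: shifts go in shares of 50 mm and turns go in units of 0.2 rad. I convert before sending: -0.045 m is -0.9, -0.016 m is -0.32.

```bash
cat >> h.py <<'E'
def togo(xyz,yaw=None):
    """TCP shift to a world point in the tool's present axes; turn about tool z to a yaw"""
    from scipy.spatial.transform import Rotation as R
    o=ctrl.get_obs();r=R.from_euler("xyz",o["eef_rot"])
    d=r.inv().apply(np.asarray(xyz)-o["ee_pos"])
    print("t",round(o["time_s"],2),"pos",o["ee_pos"].round(4),"rot",o["eef_rot"].round(4),"F",o["force"].round(1),"M",o["moment"].round(2),"w",round(o["grip_width"],4))
    print("shift tool",d.round(4), "" if yaw is None else ("rz",round(float(-((yaw-o["eef_rot"][2]+np.pi)%(2*np.pi)-np.pi)),4)))
E
```

>>> shift_gripper(rows=[[[-0.9, -0.32, -0.2, 0, 0, 0], [-0.9, -0.32, -0.2, 0, 0, 0], [-0.9, -0.32, -0.2, 0, 0, 0], [-0.9, -0.32, -0.2, 0, 0, 0], [-0.9, -0.32, -0.2, 0, 0, 0], [-0.9, -0.32, -0.2, 0, 0, 0], [-0.9, -0.32, -0.2, 0, 0, 0], [-0.9, -0.32, -0.2, 0, 0, 0], [-0.9, -0.32, -0.2, 0, 0, 0], [-0.9, -0.32, -0.2, 0, 0, 0]]])

```text
time_s: 1.25
ee_pos: [0.5377, 0.2571, 0.3279]
eef_rot: [3.142, 0.0, 2.877]
force: [-0.1, 0.5, -0.2]
grip_width: 0.0942
grip_force: 0.0
```

```bash
python3 - <<'E'
from h import *
c=snap("wrist","w1");print(c["extrinsics"].round(3));togo([.5,.1,.33])
E
```

```text
[[ 0.262 -0.938 -0.227  0.473]
 [ 0.965  0.255  0.062  0.276]
 [-0.    -0.235  0.972  0.485]
 [ 0.     0.     0.     1.   ]]
t 1.3 pos [0.5421 0.2532 0.3286] rot [-3.1413e+00  2.0000e-03  2.8728e+00] F [ 4.  -2.7  1.2] M [-0.03 -0.21  0.04] w 0.0942
shift tool [-0.     -0.1589 -0.0014]
```

View pics/w1.png

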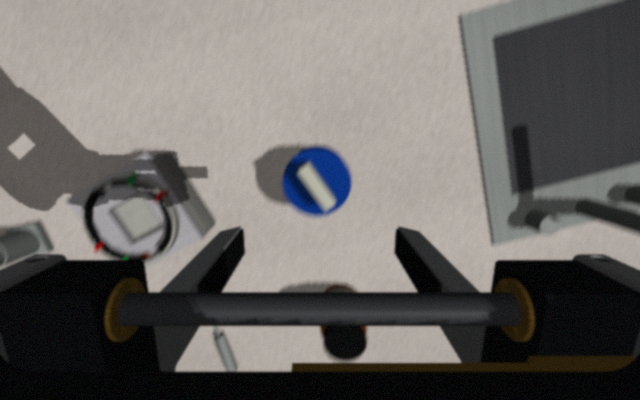

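The wrist view shows the lid at (317,181) with its bar from (303,165) to (330,207), and the grinder rim centred near (130,218). I'll settle, snap, then step toward the grinder for second views.

>>> shift_gripper(rows=[[[0, 0, 0, 0, 0, 0], [0, 0, 0, 0, 0, 0]]], quiet=true)

```text
ok
```

```bash
python3 -c "
from h import *
snap('wrist','w2')"
```

>>> shift_gripper(rows=[[[0, -0.6, 0, 0, 0, 0], [0, -0.8, 0, 0, 0, 0], [0, -0.8, 0, 0, 0, 0], [0, -0.4, 0, 0, 0, 0], [0, 0, 0, 0, 0, 0], [0, 0, 0, 0, 0, 0], [0, 0, 0, 0, 0, 0]]])

```text
time_s: 2.25
ee_pos: [0.5022, 0.1345, 0.3274]
eef_rot: [3.141, -0.0, 2.878]
force: [0.3, -0.4, 1.5]
grip_width: 0.0942
grip_force: 0.0
```

```bash
python3 -c "
from h import *
snap('wrist','w3')"
```

>>> shift_gripper(rows=[[[0, -0.6, 0, 0, 0, 0], [0, -0.8, 0, 0, 0, 0], [0, -0.8, 0, 0, 0, 0], [0, -0.4, 0, 0, 0, 0], [0, 0, 0, 0, 0, 0], [0, 0, 0, 0, 0, 0], [0, 0, 0, 0, 0, 0]]])

```text
time_s: 3.0
ee_pos: [0.4687, 0.0088, 0.3273]
eef_rot: [3.141, -0.0, 2.878]
force: [-0.3, 0.1, -0.0]
grip_width: 0.094
grip_force: 0.0
```

```bash
python3 - <<'E'
from h import *
snap('wrist','w4')
togo([.53,-.22,.33])
V={}
for n in("w2","w3","w4"):
    c=load(n);h,s,v=hsv(c)
    print(n,c["extrinsics"][:3,3].round(4))
    m=(h>110)&(h<130)&(s>150)&(v>60); m[230:]=0
    b=blobs(c,m,300)
    for a,ce,bb,l in b:
        hull=cv2.convexHull(np.argwhere(l)[:,::-1].astype(np.float32));M=np.zeros(l.shape,np.uint8);cv2.fillConvexPoly(M,hull.astype(int),1)
        w=(M>0)&(s<90)&(v>100)
        if w.sum()<50: continue
        rr=max(blobs(c,w,30),key=lambda t:t[0])
        r=cv2.minAreaRect(np.argwhere(rr[3])[:,::-1].astype(np.float32))
        print(" lid",a,ce,bb,"bar",rr[0],rr[1],r, "circ",cv2.minEnclosingCircle(hull)); V[n]=(c,rr[1],cv2.boxPoints(r))
    for nm,m in(("green",(h>40)&(h<85)&(s>90)),("red",((h<8)|(h>172))&(s>130)&(v>70))):
        m=m.copy();m[262:]=0
        print(" ",nm,[(int(a),ce.tolist()) for a,ce,bb,_ in blobs(c,m,6)])
if "w3" in V:
    x=tri(V["w2"][0],V["w2"][1],V["w3"][0],V["w3"][1]);print("bar",x)
for n in V:
    c,p,box=V[n];q=plane(c,box[:,0],box[:,1],.105);print(n,q.round(4).tolist(),q.mean(0))
E
```

```text
t 3.05 pos [0.4686 0.0088 0.3273] rot [ 3.1415e+00 -4.0000e-04  2.8783e+00] F [-0.1 -0.   0.1] M [ 0.01  0.03 -0.01] w 0.094
shift tool [-0.1188 -0.2049 -0.0028] 
w2 [0.4712 0.2773 0.4844]
  green [(86, [131.5, 178.9]), (6, [398.7, 243.0]), (9, [399.1, 249.4]), (67, [124.8, 257.9]), (12, [417.8, 259.2])]
  red [(43, [158.7, 195.2]), (48, [99.0, 245.2])]
w3 [0.4372 0.1528 0.4848]
  green [(73, [229.6, 178.7]), (7, [187.0, 199.7]), (7, [406.3, 250.7]), (6, [222.7, 259.2])]
  red [(67, [256.3, 195.0]), (51, [192.4, 244.9])]
w4 [0.4037 0.0271 0.4847]
  green [(70, [328.9, 179.2]), (53, [310.8, 257.6])]
  red [(62, [353.9, 195.5]), (59, [286.1, 245.3])]
```

View pics/w4.png

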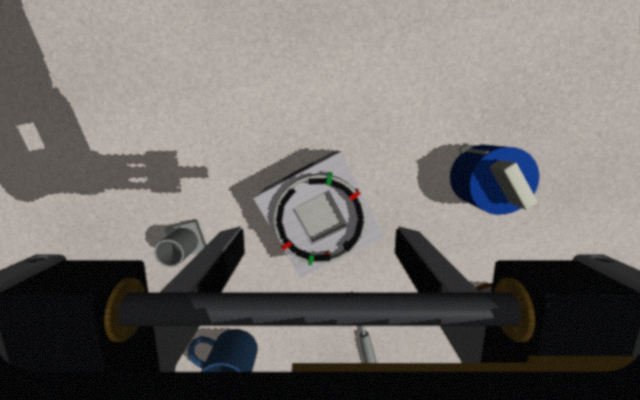

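w4 shows the grinder rim centred near (320,219), with green marks at (329,179) and (311,258) and red marks at (354,195) and (286,245). The lid bar is at about (516,185) and the cup's mouth at (175,247). Next I'll move over the cup with two snaps.

>>> shift_gripper(rows=[[[-0.2, -0.8, 0, 0, 0, 0], [-0.4, -0.8, 0, 0, 0, 0], [-0.4, -0.8, 0, 0, 0, 0], [-0.2, -0.4, 0, 0, 0, 0], [0, 0, 0, 0, 0, 0], [0, 0, 0, 0, 0, 0]]])

```text
time_s: 3.65
ee_pos: [0.4898, -0.1423, 0.3271]
eef_rot: [3.141, -0.001, 2.877]
force: [0.2, 1.1, -0.5]
grip_width: 0.094
grip_force: 0.0
```

```bash
python3 -c "
from h import *
snap('wrist','w5')"
```

>>> shift_gripper(rows=[[[-0.4, -0.8, 0.4, 0, 0, 0], [-0.4, -0.6, 0.4, 0, 0, 0], [0, 0, 0, 0, 0, 0], [0, 0, 0, 0, 0, 0]]])

```text
time_s: 4.1
ee_pos: [0.5101, -0.2201, 0.2873]
eef_rot: [3.141, -0.001, 2.877]
force: [0.7, -0.6, -0.3]
grip_width: 0.094
grip_force: 0.0
```

```bash
python3 - <<'E'
from h import *
snap('wrist','w6')
V={}
for n in("w2","w3","w4"):
    c=load(n);h,s,v=hsv(c)
    m=((h>105)&(h<130)&(s>120)); m[230:]=0
    m=cv2.morphologyEx(m.astype(np.uint8),cv2.MORPH_CLOSE,np.ones((3,3)))
    l=max(blobs(c,m,300),key=lambda t:t[0])[3]
    hull=cv2.convexHull(np.argwhere(l)[:,::-1].astype(np.int32));M=np.zeros(l.shape,np.uint8);cv2.fillConvexPoly(M,hull,1)
    M=cv2.dilate(M,np.ones((5,5)))
    for thr in (110,):
        w=(M>0)&(s<80)&(v>thr)&(l==0)
        w=cv2.morphologyEx(w.astype(np.uint8),cv2.MORPH_OPEN,np.ones((4,4)))
        rr=max(blobs(c,w,30),key=lambda t:t[0])
        r=cv2.minAreaRect(np.argwhere(rr[3])[:,::-1].astype(np.float32))
        q=plane(c,*cv2.boxPoints(r).T,.105)
        e=[q[1]-q[0],q[2]-q[1]];L=max(e,key=np.linalg.norm)
        print(n,"bar",rr[0],rr[1],np.round(r[0],1),np.round(r[1],1),"c",q.mean(0).round(4),"sizes",[round(float(np.linalg.norm(x)),4) for x in e],"yaw",np.arctan2(L[1],L[0])%np.pi); V[n]=(c,r[0])
for a,b in(("w2","w3"),("w2","w4")): print("bar tri",tri(*V[a],*V[b]))
C={n:load(n) for n in("w2","w3","w4")}
px={"g1":[(131.5,178.9),(229.6,178.7),(328.9,179.2)],"g2":[(124.8,257.9),None,(310.8,257.6)],"r1":[(158.7,195.2),(256.3,195),(353.9,195.5)],"r2":[(99,245.2),(192.4,244.9),(286.1,245.3)]}
P={}
for k,p in px.items():
    P[k]=plane(C["w4"],*p[2],.09)[0];x=tri(C["w2"],p[0],C["w4"],p[2]);print(k,x[0].round(4),x[1],P[k].round(4))
for a,b,k in(("g1","g2",.7),("r1","r2",1.4)):
    d=P[a]-P[b];print((P[a]+P[b])/2,np.linalg.norm(d),"gap yaw",(np.arctan2(d[1],d[0])+k)%np.pi)
E
```

```text
w2 bar 723 [318.  186.6] [318.1 186.6] [50. 15.] c [0.5399 0.2571 0.105 ] sizes [0.0188, 0.0637] yaw 0.34598195330238396
w3 bar 688 [419.7 187.6] [419.9 187.5] [49.  15.4] c [0.541 0.257 0.105] sizes [0.0187, 0.065] yaw 0.3298785370929189
w4 bar 585 [520.3 184.3] [520.6 184.7] [41.8 14.6] c [0.5369 0.2549 0.105 ] sizes [0.017, 0.0571] yaw 0.3530186864704646
bar tri (array([0.53985084, 0.25682822, 0.10556148]), [0.0005, 0.0005])
bar tri (array([0.53907447, 0.25701169, 0.10099315]), [0.0011, 0.0011])
g1 [0.4687 0.0226 0.0891] [0.0005, 0.0005] [0.4691 0.0224 0.09  ]
g2 [ 0.5688 -0.0297  0.0909] [0.0001, 0.0001] [ 0.5693 -0.0299  0.09  ]
r1 [0.4984 0.049  0.0898] [0.0005, 0.0005] [0.4989 0.0489 0.09  ]
r2 [ 0.5427 -0.058   0.0892] [0.0004, 0.0004] [ 0.5428 -0.0579  0.09  ]
[ 0.51921459 -0.00372879  0.09      ] 0.11306340677365972 gap yaw 0.21860443695515563
[ 0.52085023 -0.00451451  0.09      ] 0.11552497588715872 gap yaw 0.2197445919039165
```

View pics/w6.png

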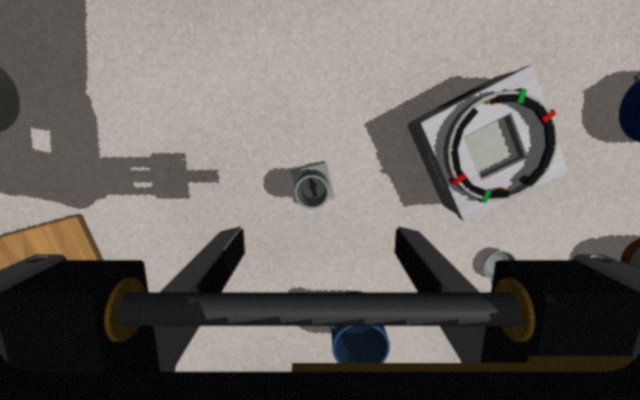

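w6 shows the cup with its mouth centred near (312,188) and its foot's far corner at (327,163). The nest is clear. I'll measure the cup's mouth circle and foot edges.

```bash
python3 - <<'E'
from h import *
T=[];ims=[]
for n in("w5","w6"):
    c=load(n)
    u,v=proj(c,[.515,-.23,.05]).round().astype(int) if n=="w5" else (312,185)
    x0,y0=u-32,v-32
    a=cv2.resize(c["pixels"][y0:y0+64,x0:x0+64],None,fx=6,fy=6,interpolation=cv2.INTER_CUBIC)
    g=cv2.GaussianBlur(cv2.cvtColor(a,cv2.COLOR_BGR2GRAY),(0,0),3)
    f=c["fx"]/(c["extrinsics"][2,3]-.07)*.022*6
    H=cv2.HoughCircles(g,cv2.HOUGH_GRADIENT_ALT if 0 else cv2.HOUGH_GRADIENT,1,400,param1=60,param2=15,minRadius=int(f*.88),maxRadius=int(f*1.12))
    cir=H[0][0];p=(x0+(cir[0]+.5)/6-.5,y0+(cir[1]+.5)/6-.5)
    print(n,u,v,p,"r",cir[2]/6,f/6,plane(c,*p,.07)); T.append((c,p))
    i=a.astype(int);rb=(i[...,2]-i[...,0])
    m=((rb<6)).astype(np.uint8);m=cv2.morphologyEx(m,cv2.MORPH_OPEN,np.ones((13,13)))
    l=max(blobs(c,m,300),key=lambda t:t[0])[3]
    b=a.copy();cv2.circle(b,(int(cir[0]),int(cir[1])),int(cir[2]),(0,0,255),1)
    cs,_=cv2.findContours(l.astype(np.uint8),0,1);cv2.drawContours(b,cs,-1,(0,255,0),1)
    ap=cv2.approxPolyDP(cv2.convexHull(max(cs,key=cv2.contourArea)),10,True)[:,0]
    for q in ap:print("  ",(x0+q[0]/6).round(1),(y0+q[1]/6).round(1),q)
    ims.append(b)
print(tri(*T[0],*T[1]))
cv2.imwrite("pics/cup.png",np.hstack(ims))
E
```

```text
Traceback (most recent call last):
TypeError: 'NoneType' object is not subscriptable
```

```bash
python3 - <<'E'
from h import *
ims=[]
for n in("w5","w6"):
    c=load(n)
    X=[.505,-.228,.05]
    u,v=proj(c,X).round().astype(int);print(n,u,v)
    x0,y0=u-32,v-32
    a=cv2.resize(c["pixels"][y0:y0+64,x0:x0+64],None,fx=6,fy=6,interpolation=cv2.INTER_CUBIC)
    g=cv2.GaussianBlur(cv2.cvtColor(a,cv2.COLOR_BGR2GRAY),(0,0),2)
    f=c["fx"]/(c["extrinsics"][2,3]-.07)*.022*6
    b=a.copy()
    H=cv2.HoughCircles(g,cv2.HOUGH_GRADIENT,2,400,param1=40,param2=10,minRadius=int(f*.85),maxRadius=int(f*1.15))
    if H is not None:
        cir=H[0][0];p=(x0+(cir[0]+.5)/6-.5,y0+(cir[1]+.5)/6-.5)
        print("circle",p,"r",cir[2]/6,f/6,plane(c,*p,.07))
        cv2.circle(b,(int(cir[0]),int(cir[1])),int(cir[2]),(0,0,255),1)
    i=a.astype(int);rb=(i[...,2]-i[...,0]);print("rb",np.percentile(rb,[5,25,50,75]))
    m=((rb<6)).astype(np.uint8);m=cv2.morphologyEx(m,cv2.MORPH_OPEN,np.ones((13,13)))
    B=blobs(c,m,300)
    if B:
        l=max(B,key=lambda t:t[0])[3]
        cs,_=cv2.findContours(l.astype(np.uint8),0,1);cv2.drawContours(b,cs,-1,(0,255,0),1)
        ap=cv2.approxPolyDP(cv2.convexHull(max(cs,key=cv2.contourArea)),8,True)[:,0]
        for q in ap:print("  ",(x0+q[0]/6).round(1),(y0+q[1]/6).round(1),q)
    ims.append(b)
cv2.imwrite("pics/cup.png",np.hstack(ims))
E
```

```text
w5 265 202
circle (np.float64(262.75), np.float64(212.08333206176758)) r 14.066667 16.171795890299094 [[ 0.51439465 -0.23088636  0.07      ]]
rb [-2.  1. 12. 14.]
   281.2 185.0 [289  90]
   289.3 215.2 [338 271]
   268.7 227.7 [214 346]
   254.8 225.5 [131 333]
   247.8 213.3 [ 89 260]
   249.3 193.3 [ 98 140]
   266.0 187.5 [198 105]
w6 312 180
circle (np.float64(312.0833320617676), np.float64(190.08333206176758)) r 16.0 17.892451413671637 [[ 0.51493466 -0.23002251  0.07      ]]
rb [-2.  1. 12. 14.]
   325.2 162.5 [271  87]
   333.8 196.7 [323 292]
   319.5 207.0 [237 354]
   309.5 208.3 [177 362]
   301.8 206.0 [131 348]
   294.7 197.2 [ 88 295]
   291.0 170.5 [ 66 135]
```

View pics/cup.png

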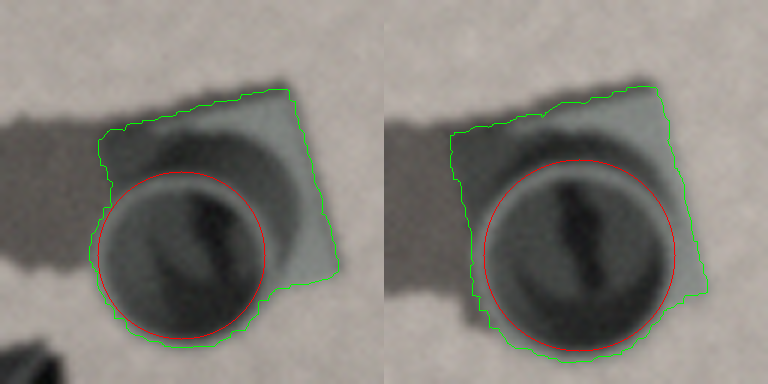

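The picture shows both mouth circles concentric with the rim, and the foot's right edge is clean in both views. Next come triangulation, yaw and a cross-check.

```bash
python3 - <<'E'
from h import *
A,B=load("w5"),load("w6")
print(tri(A,(262.75,212.1),B,(312.1,190.1)))
for c,p,q,r in((A,(281.2,185),(289.3,215.2),(249.3,193.3)),(B,(325.2,162.5),(333.8,196.7),(291,170.5))):
    P=plane(c,*np.array([p,q,r]).T,.015);e=P[1]-P[0];f=P[0]-P[2]
    print(np.linalg.norm(e[:2]),np.arctan2(e[1],e[0]),np.linalg.norm(f[:2]),np.arctan2(-f[0],f[1]),"centre",(P[1]+P[2])/2)
S=load("s0");D=load("d0");print("scene/side top",proj(S,[.515,-.23,.07]),proj(D,[.515,-.23,.07]))
togo([.515,-.230,.15],2.877)
E
```

```text
(array([ 0.51381006, -0.2297274 ,  0.07437696]), [0.0003, 0.0003])
0.05042203469985958 -0.03413300323037677 0.05230832595833575 -0.008668355403801089 centre [ 0.51690989 -0.23088929  0.015     ]
0.05085271841032939 -0.01327959254113699 0.04963845634141933 -0.03517935710282869 centre [ 0.51646296 -0.23095252  0.015     ]
scene/side top [218.05810688 178.66415145] [386.77262689 169.6875575 ]
t 4.15 pos [ 0.5101 -0.2198  0.288 ] rot [3.1415e+00 6.0000e-04 2.8780e+00] F [-0.3  0.3  1. ] M [ 0.02 -0.02 -0.  ] w 0.0938
shift tool [-0.0073 -0.0086  0.138 ] ('rz', 0.001)
```

>>> shift_gripper(rows=[[[-0.14, -0.18, 0.6, 0, 0, 0], [0, 0, 0.9, 0, 0, 0], [0, 0, 0.9, 0, 0, 0], [0, 0, 0.9, 0, 0, 0], [0, 0, 0.8, 0, 0, 0], [0, 0, 0.46, 0, 0, 0], [0, 0, 0, 0, 0, 0], [0, 0, 0, 0, 0, 0]]], finger_gap=0.094, grip_n=25)

```text
time_s: 4.95
ee_pos: [0.5152, -0.231, 0.0612]
eef_rot: [-3.141, 0.002, 2.878]
force: [-0.1, 0.4, 0.6]
grip_width: 0.094
grip_force: 0.0
```

```bash
python3 -c "
from h import *
togo([.5152,-.2302,.060])"
```

```text
t 4.95 pos [ 0.5152 -0.231   0.0612] rot [-3.1413e+00  1.8000e-03  2.8780e+00] F [-0.1  0.4  0.6] M [-0.02 -0.02  0.03] w 0.094
shift tool [0.0002 0.0008 0.0012] 
```

>>> shift_gripper(rows=[[[0, 0, 0, 0, 0, 0], [0, 0, 0, 0, 0, 0], [0, 0, 0, 0, 0, 0], [0, 0, 0, 0, 0, 0], [0, 0, 0, 0, 0, 0]]], finger_gap=0.03, grip_n=25)

```text
time_s: 5.45
ee_pos: [0.5143, -0.2317, 0.0597]
eef_rot: [-3.142, 0.0, 2.877]
force: [-0.1, -0.6, 0.5]
grip_width: 0.0573
grip_force: 0.0
```

>>> shift_gripper(rows=[[[0, 0, -0.4, 0, 0, 0], [0, 0, -0.8, 0, 0, 0], [0, 0, -0.8, 0, 0, 0], [0, 0, -0.4, 0, 0, 0], [0, 0, 0, 0, 0, 0], [0, 0, 0, 0, 0, 0]]])

```text
time_s: 6.05
ee_pos: [0.5141, -0.2316, 0.1789]
eef_rot: [3.142, -0.0, 2.877]
force: [0.5, -0.5, -0.4]
grip_width: 0.0299
grip_force: 0.0
```

```bash
python3 -c "
from h import *
togo([.520,-.004,.2],3.12)"
```

```text
t 6.05 pos [ 0.5141 -0.2316  0.1789] rot [ 3.1415e+00 -3.0000e-04  2.8767e+00] F [ 0.5 -0.5 -0.4] M [-0.05 -0.06  0.01] w 0.0299
shift tool [ 0.0539  0.2212 -0.021 ] ('rz', -0.2433)
```

The fingers are slow, about 0.07 m/s, so they had not closed when I lifted. I'll reopen, re-check the cup and retry with a longer wait.

>>> shift_gripper(rows=[[[0, 0, -0.6, 0, 0, 0], [0, 0, -0.8, 0, 0, 0], [0, 0, -0.8, 0, 0, 0], [0, 0, 0, 0, 0, 0], [0, 0, 0, 0, 0, 0], [0, 0, 0, 0, 0, 0], [0, 0, 0, 0, 0, 0]]], finger_gap=0.085)

```text
time_s: 6.75
ee_pos: [0.514, -0.2315, 0.2876]
eef_rot: [3.141, -0.003, 2.877]
force: [0.3, -0.6, -0.3]
grip_width: 0.0826
grip_force: 0.0
```

```bash
python3 - <<'E'
from h import *
c=snap("wrist","w7")
u,v=proj(c,[.515,-.23,.05]).round().astype(int)
x0,y0=u-32,v-32
a=cv2.resize(c["pixels"][y0:y0+64,x0:x0+64],None,fx=6,fy=6,interpolation=cv2.INTER_CUBIC)
g=cv2.GaussianBlur(cv2.cvtColor(a,cv2.COLOR_BGR2GRAY),(0,0),2)
f=c["fx"]/(c["extrinsics"][2,3]-.07)*.022*6
cir=cv2.HoughCircles(g,cv2.HOUGH_GRADIENT,2,400,param1=40,param2=10,minRadius=int(f*.85),maxRadius=int(f*1.15))[0][0]
p=(x0+(cir[0]+.5)/6-.5,y0+(cir[1]+.5)/6-.5);print(p,cir[2],f,plane(c,*p,.07))
i=a.astype(int);m=((i[...,2]-i[...,0])<6).astype(np.uint8);m=cv2.morphologyEx(m,cv2.MORPH_OPEN,np.ones((13,13)))
l=max(blobs(c,m,300),key=lambda t:t[0])[3]
cs,_=cv2.findContours(l.astype(np.uint8),0,1)
q=cv2.approxPolyDP(cv2.convexHull(max(cs,key=cv2.contourArea)),8,True)[:,0]
print(np.c_[q,plane(c,x0+(q[:,0]+.5)/6-.5,y0+(q[:,1]+.5)/6-.5,.015)[:,:2].round(4)])
togo([.515,-.23,.060])
E
```

```text
(np.float64(319.0833339691162), np.float64(184.75)) 95.4 107.20219438812876 [[ 0.51426388 -0.23103855  0.07      ]]
[[ 2.660e+02  5.000e+01  4.916e-01 -2.063e-01]
 [ 3.160e+02  2.550e+02  5.421e-01 -2.070e-01]
 [ 2.120e+02  3.190e+02  5.508e-01 -2.352e-01]
 [ 1.130e+02  3.040e+02  5.409e-01 -2.573e-01]
 [ 8.400e+01  2.460e+02  5.254e-01 -2.602e-01]
 [ 5.800e+01  9.800e+01  4.897e-01 -2.563e-01]
 [ 1.920e+02  5.800e+01  4.889e-01 -2.234e-01]]
t 6.8 pos [ 0.5141 -0.2315  0.288 ] rot [ 3.1410e+00 -2.3000e-03  2.8768e+00] F [ 0.3 -1.5  0.6] M [ 0.03 -0.03  0.05] w 0.0842
shift tool [-0.001   0.0016  0.228 ]
```

The cup is undisturbed, so I'll descend again with the fingers part-closed.

>>> shift_gripper(rows=[[[0, 0.02, 0.6, 0, 0, 0], [0, 0, 0.9, 0, 0, 0], [0, 0, 0.9, 0, 0, 0], [0, 0, 0.9, 0, 0, 0], [0, 0, 0.8, 0, 0, 0], [0, 0, 0.46, 0, 0, 0], [0, 0, 0, 0, 0, 0], [0, 0, 0, 0, 0, 0]]], finger_gap=0.062, grip_n=25)

```text
time_s: 7.6
ee_pos: [0.5147, -0.2308, 0.0619]
eef_rot: [3.142, -0.0, 2.877]
force: [0.2, -0.3, 0.6]
grip_width: 0.0622
grip_force: 0.0
```

>>> shift_gripper(rows=[[[0, 0, 0, 0, 0, 0], [0, 0, 0, 0, 0, 0], [0, 0, 0, 0, 0, 0], [0, 0, 0, 0, 0, 0], [0, 0, 0, 0, 0, 0], [0, 0, 0, 0, 0, 0], [0, 0, 0, 0, 0, 0]]], finger_gap=0.03, grip_n=25)

```text
time_s: 8.3
ee_pos: [0.5151, -0.231, 0.0626]
eef_rot: [-3.141, 0.002, 2.877]
force: [-1.3, -0.2, 6.7]
grip_width: 0.0428
grip_force: 25.0
```

```bash
python3 -c "
from h import *
togo([.520,-.004,.2],3.12)"
```

```text
t 8.3 pos [ 0.5151 -0.231   0.0626] rot [-3.1412e+00  1.8000e-03  2.8768e+00] F [-1.3 -0.2  6.7] M [0.17 0.13 0.02] w 0.0428
shift tool [ 0.0544  0.2203 -0.1376] ('rz', -0.2432)
```

Converted, 0.045 m is 0.9, -0.04 m is -0.8, -0.12 rad is -0.6.

>>> shift_gripper(rows=[[[0, 0, -0.6, 0, 0, 0], [0, 0, -0.8, 0, 0, 0], [0, 0, -0.7, 0, 0, 0], [0, 0.6, -0.4, 0, 0, 0], [0.2, 0.8, 0, 0, 0, 0], [0.3, 0.9, 0, 0, 0, 0], [0.3, 0.9, 0, 0, 0, 0], [0.28, 0.8, 0, 0, 0, -0.4], [0, 0.4, 0, 0, 0, -0.6], [0, 0, 0, 0, 0, -0.215]]])

```text
time_s: 9.3
ee_pos: [0.5184, -0.0014, 0.1867]
eef_rot: [3.141, 0.0, 3.127]
force: [-0.1, -0.2, -0.6]
grip_width: 0.0434
grip_force: 25.0
```

>>> shift_gripper(rows=[[[0, 0, 0, 0, 0, 0], [0, 0, 0, 0, 0, 0]]])

```text
time_s: 9.5
ee_pos: [0.5183, -0.0041, 0.1864]
eef_rot: [-3.142, -0.0, 3.118]
force: [-0.0, 0.2, -0.9]
grip_width: 0.0432
grip_force: 25.0
```

```bash
python3 - <<'E'
from h import *
snap("wrist","w8");S=snap("scene","s8");D=snap("side","d8")
cr=[cv2.resize(c["pixels"][y-36:y+36,x-48:x+48],None,fx=4.1,fy=4.1,interpolation=cv2.INTER_CUBIC) for c,(x,y) in((S,(311,160)),(D,(354,205)))]
cv2.imwrite("pics/v8.png",np.hstack(cr))
togo([.520,-.004,.16],3.122)
E
```

```text
t 9.65 pos [ 0.5184 -0.0044  0.1864] rot [-3.1416 -0.      3.118 ] F [-0.3 -0.6 -1.4] M [ 0.08  0.   -0.  ] w 0.0428
shift tool [-0.0016  0.0004  0.0264] ('rz', -0.004)
```

View pics/v8.png

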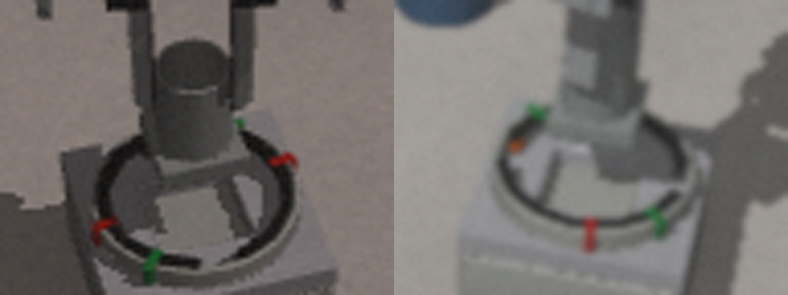

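The cup hangs over the nest with its foot edge parallel to the nest edge. I'll lower it in stages and watch the force.

>>> shift_gripper(rows=[[[-0.032, 0, 0.2, 0, 0, -0.02], [0, 0, 0.3, 0, 0, 0], [0, 0, 0.28, 0, 0, 0], [0, 0, 0.16, 0, 0, 0], [0, 0, 0.1, 0, 0, 0], [0, 0, 0, 0, 0, 0]]])

```text
time_s: 10.25
ee_pos: [0.5199, -0.004, 0.1339]
eef_rot: [3.142, -0.001, 3.124]
force: [-0.3, 0.7, -1.0]
grip_width: 0.043
grip_force: 25.0
```

```bash
python3 -c "
from h import *
togo([.520,-.004,.1226],3.122)"
```

```text
t 10.25 pos [ 0.5199 -0.004   0.1339] rot [ 3.1416e+00 -9.0000e-04  3.1236e+00] F [-0.3  0.7 -1. ] M [ 0.08 -0.03  0.  ] w 0.043
shift tool [-0.0001  0.      0.0113] ('rz', 0.0016)
```

>>> shift_gripper(rows=[[[0, 0, 0.06, 0, 0, 0], [0, 0, 0.06, 0, 0, 0], [0, 0, 0.04, 0, 0, 0], [0, 0, 0.04, 0, 0, 0], [0, 0, 0.04, 0, 0, 0], [0, 0, 0, 0, 0, 0]]])

```text
time_s: 10.85
ee_pos: [0.5202, -0.004, 0.1225]
eef_rot: [-3.142, 0.0, 3.124]
force: [-1.7, -1.1, -0.7]
grip_width: 0.0432
grip_force: 25.0
```

```bash
python3 -c "
from h import *
togo([.520,-.004,.1226],3.122)"
```

```text
t 10.85 pos [ 0.5202 -0.004   0.1225] rot [-3.1415e+00  3.0000e-04  3.1237e+00] F [-1.7 -1.1 -0.7] M [-0.13  0.08 -0.04] w 0.0432
shift tool [ 0.0002 -0.     -0.0001] ('rz', 0.0017)
```

>>> shift_gripper(rows=[[[0, 0, 0.04, 0, 0, 0], [0, 0, 0.02, 0, 0, 0], [0, 0, 0, 0, 0, 0]]])

```text
time_s: 11.15
ee_pos: [0.5208, -0.0041, 0.1221]
eef_rot: [-3.141, 0.003, 3.124]
force: [-12.4, -0.3, 28.6]
grip_width: 0.0433
grip_force: 25.0
```

```bash
python3 -c "
from h import *
togo([.520,-.004,.1226],3.122)"
```

```text
t 11.15 pos [ 0.5208 -0.0041  0.1221] rot [-3.1412e+00  2.8000e-03  3.1235e+00] F [-12.4  -0.3  28.6] M [-0.2   2.22 -0.23] w 0.0433
shift tool [ 0.0008  0.0001 -0.0005] ('rz', 0.0015)
```

The floor was felt at exactly the expected height. I'll release, rise and check that the cup is seated from the wrist camera.

>>> shift_gripper(rows=[[[0, 0, -0.04, 0, 0, 0], [0, 0, 0, 0, 0, 0], [0, 0, 0, 0, 0, 0], [0, 0, 0, 0, 0, 0], [0, 0, 0, 0, 0, 0], [0, 0, -0.4, 0, 0, 0], [0, 0, -0.8, 0, 0, 0], [0, 0, -0.9, 0, 0, 0], [0, 0, -0.8, 0, 0, 0], [0, 0, -0.6, 0, 0, 0]]], finger_gap=0.085)

```text
time_s: 12.15
ee_pos: [0.5202, -0.0039, 0.2991]
eef_rot: [-3.141, 0.002, 3.124]
force: [-0.3, -0.7, 0.1]
grip_width: 0.0851
grip_force: 0.0
```

>>> shift_gripper(rows=[[[0, 0.6, -0.4, 0, 0, -0.5], [0, 0, 0, 0, 0, -0.65], [0, 0, 0, 0, 0, -0.65], [0, 0, 0, 0, 0, 0], [0, 0, 0, 0, 0, 0]]])

```text
time_s: 12.65
ee_pos: [0.5206, 0.026, 0.3162]
eef_rot: [3.141, -0.0, -2.803]
force: [0.2, -0.7, -0.7]
grip_width: 0.0847
grip_force: 0.0
```

```bash
python3 - <<'E'
from h import *
c=snap("wrist","w9")
u,v=proj(c,[.52,-.004,.1]).round().astype(int);print(u,v)
f=c["fx"]/(c["extrinsics"][2,3]-.13)*.022*4
x0,y0=u-60,v-60
a=cv2.resize(c["pixels"][y0:y0+120,x0:x0+120],None,fx=4,fy=4,interpolation=cv2.INTER_CUBIC)
g=cv2.GaussianBlur(cv2.cvtColor(a,cv2.COLOR_BGR2GRAY),(0,0),2)
H=cv2.HoughCircles(g,cv2.HOUGH_GRADIENT,2,600,param1=40,param2=10,minRadius=int(f*.85),maxRadius=int(f*1.1))
if H is not None:
    cir=H[0][0];p=(x0+(cir[0]+.5)/4-.5,y0+(cir[1]+.5)/4-.5);print(p,cir[2],f,plane(c,*p,.13))
cv2.imwrite("pics/v9.png",a)
togo([.540,.257,.25],3.480)
E
```

```text
296 176
(np.float64(293.375), np.float64(179.875)) 70.2 78.02985061390693 [[ 0.52044286 -0.00493024  0.13      ]]
t 12.7 pos [0.5206 0.026  0.3163] rot [ 3.1415e+00 -3.0000e-04 -2.8032e+00] F [0.9 0.  0.3] M [0.06 0.03 0.01] w 0.0851
shift tool [-0.095   0.2115  0.0663] ('rz', -0.0)
```

View pics/v9.png

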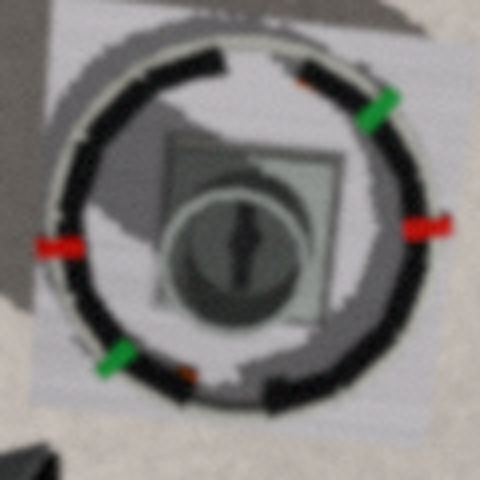

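The crop shows the cup's foot inside the nest, flush with the deck and square to it, with the mouth at (235,257) in the crop. It is seated. Next is the lid, re-measured from above.

The rows are not in the units I measure in: shifts go in shares of 50 mm and turns go in units of 0.2 rad. I convert before sending: 0.045 m is 0.9, 0.03 m is 0.6.

>>> shift_gripper(rows=[[[-0.3, 0.6, 0, 0, 0, 0], [-0.4, 0.9, 0.2, 0, 0, 0], [-0.4, 0.9, 0.4, 0, 0, 0], [-0.4, 0.9, 0.4, 0, 0, 0], [-0.26, 0.6, 0.2, 0, 0, 0], [-0.14, 0.32, 0, 0, 0, 0], [0, 0, 0, 0, 0, 0], [0, 0, 0, 0, 0, 0]]])

```text
time_s: 13.5
ee_pos: [0.5392, 0.2498, 0.2596]
eef_rot: [-3.141, 0.001, -2.801]
force: [-0.5, 0.1, 0.3]
grip_width: 0.085
grip_force: 0.0
```

```bash
python3 - <<'E'
from h import *
c=snap("wrist","w10")
h,s,v=hsv(c)
m=((h>105)&(h<130)&(s>120)); m[240:]=0
m=cv2.morphologyEx(m.astype(np.uint8),cv2.MORPH_CLOSE,np.ones((3,3)))
l=max(blobs(c,m,300),key=lambda t:t[0])[3]
hull=cv2.convexHull(np.argwhere(l)[:,::-1].astype(np.int32));M=np.zeros(l.shape,np.uint8);cv2.fillConvexPoly(M,hull,1)
w=(M>0)&(s<80)&(v>110)&(l==0)
w=cv2.morphologyEx(w.astype(np.uint8),cv2.MORPH_OPEN,np.ones((4,4)))
rr=max(blobs(c,w,30),key=lambda t:t[0])
r=cv2.minAreaRect(np.argwhere(rr[3])[:,::-1].astype(np.float32))
q=plane(c,*cv2.boxPoints(r).T,.105)
e=[q[1]-q[0],q[2]-q[1]];L=max(e,key=np.linalg.norm)
print("bar",rr[0],r,"c",q.mean(0).round(4),"sizes",[round(float(np.linalg.norm(x)),4) for x in e],"yaw",np.arctan2(L[1],L[0])%np.pi)
a=load("w2");print(tri(a,(318.1,186.6),c,r[0]))
togo(np.r_[q.mean(0)[:2],.097],np.arctan2(L[1],L[0])%np.pi+np.pi)
E
```

```text
bar 1000 ((325.0, 196.0), (58.0, 16.0), 90.0) c [0.5393 0.2566 0.105 ] sizes [0.0164, 0.0623] yaw 0.35123528942862814
(array([0.53996343, 0.25674066, 0.09989399]), [0.0003, 0.0003])
t 13.55 pos [0.5392 0.2494 0.2597] rot [-3.1414e+00  1.0000e-03 -2.8012e+00] F [ 0.3  0.1 -0.3] M [0.02 0.04 0.01] w 0.085
shift tool [-0.0023  0.0067  0.1627] ('rz', -0.0108)
```

Converted, 0.007 m is 0.14, 0.045 m is 0.9, -0.006 rad is -0.03.

>>> shift_gripper(rows=[[[-0.04, 0.14, 0.4, 0, 0, -0.03], [0, 0, 0.9, 0, 0, 0], [0, 0, 0.9, 0, 0, 0], [0, 0, 0.7, 0, 0, 0], [0, 0, 0.36, 0, 0, 0], [0, 0, 0, 0, 0, 0], [0, 0, 0, 0, 0, 0]]], finger_gap=0.045, grip_n=40)

```text
time_s: 14.25
ee_pos: [0.5391, 0.2572, 0.0973]
eef_rot: [-3.142, 0.001, -2.795]
force: [0.6, -0.8, 0.2]
grip_width: 0.0449
grip_force: 0.0
```

>>> shift_gripper(rows=[[[0, 0, 0, 0, 0, 0], [0, 0, 0, 0, 0, 0], [0, 0, 0, 0, 0, 0], [0, 0, 0, 0, 0, 0], [0, 0, 0, 0, 0, 0], [0, 0, 0, 0, 0, 0], [0, 0, 0, 0, 0, 0]]], finger_gap=0.005, grip_n=40)

```text
time_s: 14.95
ee_pos: [0.5382, 0.2579, 0.0957]
eef_rot: [3.142, -0.0, -2.793]
force: [-0.1, 0.5, -2.1]
grip_width: 0.0174
grip_force: 40.0
```

```bash
python3 -c "
from h import *
togo([.540,.257,.25],3.361)"
```

```text
t 14.95 pos [0.5382 0.2579 0.0957] rot [ 3.1416e+00 -4.0000e-04 -2.7933e+00] F [-0.1  0.5 -2.1] M [-0.    0.01  0.  ] w 0.0174
shift tool [-0.0013 -0.0015 -0.1543] ('rz', 0.1289)
```

>>> shift_gripper(rows=[[[0, 0, -0.4, 0, 0, 0], [0, 0, -0.8, 0, 0, 0], [0, 0, -0.9, 0, 0, 0], [0, 0, -0.8, 0, 0, 0], [0.2, -0.4, -0.3, 0, 0, 0], [0.34, -0.8, 0, 0, 0, 0], [0.4, -0.9, 0, 0, 0, 0], [0.4, -0.9, 0, 0, 0, 0], [0.4, -0.9, 0, 0, 0, 0], [0.28, -0.6, 0, 0, 0, 0]]], grip_n=50)

```text
time_s: 15.95
ee_pos: [0.5196, 0.0094, 0.2559]
eef_rot: [-3.141, -0.0, -2.795]
force: [0.8, 0.5, -1.9]
grip_width: 0.0176
grip_force: 50.0
```

>>> shift_gripper(rows=[[[0.12, -0.3, 0, 0, 0, 0.3], [0, 0, 0, 0, 0, 0.35], [0, 0, 0, 0, 0, 0], [0, 0, 0, 0, 0, 0], [0, 0, 0, 0, 0, 0]]])

```text
time_s: 16.45
ee_pos: [0.5197, -0.0038, 0.2558]
eef_rot: [3.142, -0.0, -2.921]
force: [0.3, -0.4, -2.0]
grip_width: 0.0177
grip_force: 50.0
```

```bash
python3 - <<'E'
from h import *
c=snap("wrist","w11")
h,s,v=hsv(c)
for nm,m in(("green",(h>40)&(h<85)&(s>90)),("red",((h<8)|(h>172))&(s>130)&(v>70))): print(nm,[(int(a),ce.tolist()) for a,ce,bb,_ in blobs(c,m,6)])
w=(s<60)&(v>110);w[:, :]&=True
# bar yaw in tool frame via both fixed views is coarse: print it from scene
S=snap("scene","s11");D=snap("side","d11")
for n,C in(("s",S),("d",D)):
    h,s,v=hsv(C);m=((h>105)&(h<130)&(s>150)).astype(np.uint8);u,vv=proj(C,[.52,-.004,.19]);k=np.zeros_like(m);cv2.circle(k,(int(u),int(vv)),60,1,-1)
    b=max(blobs(C,m&k,20),key=lambda t:t[0]);print(n,b[:3],"expected lid-mid px",proj(C,[.52,-.004,.195]))
togo([.519,-.0042,.256],3.361)
E
```

```text
green [(105, [353.4, 152.2]), (8, [276.5, 264.2]), (7, [395.9, 263.3]), (6, [419.7, 264.7]), (6, [269.8, 268.5]), (7, [401.0, 271.9]), (6, [436.2, 271.7]), (8, [197.9, 274.1]), (6, [388.5, 278.5]), (6, [191.2, 285.0]), (6, [358.2, 343.0]), (9, [364.4, 344.2]), (6, [276.3, 345.7]), (10, [162.7, 375.4]), (11, [187.0, 375.2]), (6, [331.2, 375.5]), (8, [105.4, 374.8]), (6, [545.3, 376.3]), (6, [86.5, 379.8]), (6, [141.8, 380.3]), (6, [397.5, 379.0]), (8, [523.1, 380.6]), (10, [124.2, 385.6]), (6, [434.8, 384.8]), (6, [538.0, 385.8]), (6, [258.7, 387.8]), (7, [249.1, 389.0]), (6, [23.8, 391.3]), (6, [314.5, 391.3]), (7, [466.4, 392.9]), (7, [77.7, 394.1]), (6, [449.8, 394.5])]
red [(18, [376.6, 182.7])]
s (np.int32(735), array([314.7, 137.9]), array([289, 117,  41,  46], dtype=int32)) expected lid-mid px [309.04899935 139.39700346]
d (np.int32(809), array([353.3, 178.3]), array([339, 157,  38,  41], dtype=int32)) expected lid-mid px [356.34470024 175.32832465]
t 16.6 pos [ 0.5197 -0.0039  0.2558] rot [ 3.1416 -0.     -2.9221] F [ 0.   0.1 -1.9] M [0.04 0.   0.02] w 0.018
shift tool [ 0.0007 -0.0002 -0.0002] ('rz', 0.0001)
```

>>> shift_gripper(rows=[[[0.008, 0, 0.4, 0, 0, 0], [0, 0, 0.5, 0, 0, 0], [0, 0, 0.32, 0, 0, 0], [0, 0, 0.12, 0, 0, 0], [0, 0, 0.08, 0, 0, 0], [0, 0, 0.06, 0, 0, 0], [0, 0, 0, 0, 0, 0]]])

```text
time_s: 17.3
ee_pos: [0.5194, -0.0042, 0.1822]
eef_rot: [-3.141, 0.001, -2.923]
force: [0.3, -0.2, -2.4]
grip_width: 0.0174
grip_force: 50.0
```

```bash
python3 -c "
from h import *
togo([.5193,-.0042,.1707],3.361)"
```

```text
t 17.3 pos [ 0.5194 -0.0042  0.1822] rot [-3.1414e+00  5.0000e-04 -2.9232e+00] F [ 0.3 -0.2 -2.4] M [ 0.04 -0.02  0.03] w 0.0174
shift tool [0.0001 0.0001 0.0115] ('rz', -0.001)
```

Lug bottoms are now at 0.0865, already through the tab plane without contact. Continuing down.

>>> shift_gripper(rows=[[[0, 0, 0.06, 0, 0, 0], [0, 0, 0.06, 0, 0, 0], [0, 0, 0.06, 0, 0, 0], [0, 0, 0.03, 0, 0, 0], [0, 0, 0, 0, 0, 0]]])

```text
time_s: 17.8
ee_pos: [0.5196, -0.0043, 0.1714]
eef_rot: [-3.141, 0.001, -2.923]
force: [5.2, 0.0, -2.6]
grip_width: 0.0177
grip_force: 50.0
```

```bash
python3 -c "
from h import *
togo([.5193,-.0042,.1707],3.361)"
```

```text
t 17.8 pos [ 0.5196 -0.0043  0.1714] rot [-3.1413e+00  1.0000e-03 -2.9234e+00] F [ 5.2  0.  -2.6] M [-0.   -1.14 -0.03] w 0.0177
shift tool [0.0003 0.0002 0.0007] ('rz', -0.0012)
```

>>> shift_gripper(rows=[[[0, 0, 0.02, 0, 0, 0], [0, 0, 0.012, 0, 0, 0], [0, 0, 0, 0, 0, 0]]])

```text
time_s: 18.1
ee_pos: [0.5198, -0.0043, 0.1705]
eef_rot: [-3.141, 0.002, -2.923]
force: [4.1, -0.2, 4.9]
grip_width: 0.018
grip_force: 50.0
```

>>> shift_gripper(rows=[[[-0.016, 0, -0.02, 0, 0, 0], [0, 0, -0.024, 0, 0, 0], [0, 0, 0, 0, 0, 0.15], [0, 0, 0, 0, 0, 0.25], [0, 0, 0, 0, 0, 0.3], [0, 0, 0, 0, 0, 0.3], [0, 0, 0, 0, 0, 0], [0, 0, 0, 0, 0, 0]]], grip_n=60)

```text
time_s: 18.9
ee_pos: [0.5199, -0.0043, 0.1718]
eef_rot: [-3.141, -0.0, -3.122]
force: [1.8, -2.4, -2.9]
grip_width: 0.0175
grip_force: 60.0
```

```bash
python3 -c "
from h import *
togo([.5193,-.0042,.1717],2.641)"
```

```text
t 18.9 pos [ 0.5199 -0.0043  0.1718] rot [-3.1413e+00 -4.0000e-04 -3.1216e+00] F [ 1.8 -2.4 -2.9] M [-0.64 -0.8   0.04] w 0.0175
shift tool [0.0006 0.0001 0.0001] ('rz', 0.5206)
```

>>> shift_gripper(rows=[[[0, 0, 0, 0, 0, 0.3], [0, 0, 0, 0, 0, 0.4], [0, 0, 0, 0, 0, 0.4], [0, 0, 0, 0, 0, 0.4], [0, 0, 0, 0, 0, 0.3], [0, 0, 0, 0, 0, 0.2], [0, 0, 0, 0, 0, 0], [0, 0, 0, 0, 0, 0]]])

```text
time_s: 19.7
ee_pos: [0.52, -0.0043, 0.1719]
eef_rot: [-3.141, -0.0, 2.762]
force: [2.1, -3.9, -2.4]
grip_width: 0.0177
grip_force: 60.0
```

```bash
python3 -c "
from h import *
togo([.5193,-.0042,.1717],2.641)"
```

```text
t 19.7 pos [ 0.52   -0.0043  0.1719] rot [-3.1412e+00 -1.0000e-04  2.7620e+00] F [ 2.1 -3.9 -2.4] M [-1.12 -0.59  0.2 ] w 0.0177
shift tool [ 0.0007 -0.0002  0.0002] ('rz', 0.121)
```

>>> shift_gripper(rows=[[[0, 0, 0, 0, 0, 0.25], [0, 0, 0, 0, 0, 0.225], [0, 0, 0, 0, 0, 0.1], [0, 0, 0, 0, 0, 0], [0, 0, 0, 0, 0, 0], [0, 0, 0, 0, 0, 0]]])

```text
time_s: 20.3
ee_pos: [0.52, -0.0042, 0.1719]
eef_rot: [-3.141, -0.0, 2.647]
force: [1.9, -4.1, -2.5]
grip_width: 0.0175
grip_force: 60.0
```

```bash
python3 - <<'E'
from h import *
togo([.5193,-.0042,.1717],2.641)
S=snap("scene","s12")
h,s,v=hsv(S)
x,y=proj(S,[.52,-.004,.11]).astype(int)
blue=((h>105)&(h<130)&(s>120)).astype(np.uint8)
k=np.zeros_like(blue);cv2.circle(k,(x,y),45,1,-1);b=max(blobs(S,blue&k,20),key=lambda t:t[0]);print("blue",b[:3])
hull=cv2.convexHull(np.argwhere(b[3])[:,::-1].astype(np.int32));M=np.zeros_like(blue);cv2.fillConvexPoly(M,hull,1)
w=(M>0)&(s<90)&(v>60)
for t in blobs(S,w,4):print("white",t[0],t[1],t[2])
for yaw in(-.40,-.45,-.5,-.55,-.6):
    print(yaw,[proj(S,[.520+.048*np.cos(yaw),-.0042+.048*np.sin(yaw),z]).round(1).tolist() for z in(.10,.12,.138)])
E
```

```text
t 20.3 pos [ 0.52   -0.0042  0.1719] rot [-3.1413e+00 -1.0000e-04  2.6465e+00] F [ 1.9 -4.1 -2.5] M [-1.31 -0.51  0.2 ] w 0.0175
shift tool [ 0.0006 -0.0003  0.0002] ('rz', 0.0055)
blue (np.int32(1105), array([311.8, 166.6]), array([291, 143,  40,  45], dtype=int32))
white 140 [306.  152.6] [301 143  11  21]
white 10 [317.3 152.4] [316 150   4   6]
white 17 [301.3 175.6] [301 170   2  12]
white 4 [302.  183.5] [301 183   3   2]
-0.4 [[302.7, 181.7], [302.5, 176.1], [302.3, 171.0]]
-0.45 [[301.8, 181.5], [301.5, 175.9], [301.3, 170.7]]
-0.5 [[300.9, 181.2], [300.6, 175.6], [300.4, 170.4]]
-0.55 [[300.0, 180.8], [299.7, 175.2], [299.4, 170.0]]
-0.6 [[299.1, 180.5], [298.8, 174.8], [298.6, 169.7]]
```

```bash
python3 - <<'E'
from h import *
S=load("s12")
print("marks predicted",proj(S,[.5690,-.0298,.09]),proj(S,[.4688,.0224,.09]),proj(S,[.4986,.049,.09]),"seen before (299.5,188.3),(319.5,154.6),(331.9,162.4)")
p=S["pixels"][166:186,294:310].astype(int)
d=p[...,2]-0.5*p[...,0]   # red vs blue: bright stripe
w=np.clip(p[4:14,2:13,2]-p[4:14,2:13,2].min(1,keepdims=True)-10,0,None);print((w*np.arange(296,307)).sum(1)/w.sum(1))
h,s,v=hsv(S);print([(int(t[0]),t[1]) for t in blobs(S,(h>40)&(h<85)&(s>100),6)])
E
```

```text
marks predicted [300.0162252  186.15803734] [319.33255589 154.74835369] [330.82017868 162.96391423] seen before (299.5,188.3),(319.5,154.6),(331.9,162.4)
[301.28070175 301.29333333 301.12       301.35135135 301.29411765
 301.34693878 301.62650602 301.6344086  301.57575758 301.6       ]
[(24, array([299.5, 188.5]))]
```

The bar stripe agrees with the tool yaw to within about 0.04 rad. I'll nudge it to split the free play, then check that it holds steady.

>>> shift_gripper(rows=[[[0, 0, 0, 0, 0, 0.15], [0, 0, 0, 0, 0, 0], [0, 0, 0, 0, 0, 0], [0, 0, 0, 0, 0, 0], [0, 0, 0, 0, 0, 0], [0, 0, 0, 0, 0, 0]]])

```text
time_s: 20.95
ee_pos: [0.52, -0.0043, 0.172]
eef_rot: [-3.141, 0.0, 2.616]
force: [2.7, -4.2, -2.6]
grip_width: 0.0175
grip_force: 60.0
```

```bash
python3 - <<'E'
from h import *
togo([.5193,-.0042,.1717],2.62)
S=snap("scene","s13");p=S["pixels"][166:186,294:310].astype(int)
w=np.clip(p[4:14,2:13,2]-p[4:14,2:13,2].min(1,keepdims=True)-10,0,None);print((w*np.arange(296,307)).sum(1)/w.sum(1))
E
```

```text
t 20.95 pos [ 0.52   -0.0043  0.172 ] rot [-3.1413  0.      2.6165] F [ 2.7 -4.2 -2.6] M [-1.34 -0.55  0.2 ] w 0.0175
shift tool [ 0.0006 -0.0003  0.0003] ('rz', -0.0035)
[300.58536585 301.04040404 300.85897436 300.86363636 300.89285714
 301.         301.0952381  301.17708333 301.32258065 301.25      ]
```

```bash
python3 -c "
from station import ctrl
print(ctrl.hand_in())"
```

```text
the job is handed in; nothing more can be done
None
```

The cup is seated in the nest and the lid is on with both lugs through the gaps. The lid is turned clockwise to the green mark (0.71–0.75 rad by camera and wrist, mark at 0.70) and still gripped there. The job was handed in at about 21 s; the first cup grasp closed too late and was redone without disturbing anything.

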